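Cock the spring hammer of a cap impact tester

TASK

Make the cap impact tester ready for its next shot: draw the sprung hammer back by its orange crossbar until it has passed under the catch hook, then ease it forward until the hook carries it, and let go so that it stays cocked. The catch is a hair trigger: do not let the hammer snap forward, not even the last few millimetres onto the hook, and do not let it fire; do not press it hard against the buffer behind the hook, and leave the things standing around the tester where they are.

Things in the scene. Friction and masses are not known exactly. Their poses are not given: they have to be found in the camera images.
- tester: Cap impact tester, fixed to the bench: grey base plate 300 x 136 x 14 mm (115 mm behind to 185 mm ahead of the origin). Origin on the bench under the hammer's pivot; +x points to the tester's front (where the hammer lies at rest), +z up. The hammer is drawn towards -x, up and back over the pivot.
- tester_pivot (a point): The hammer's pivot axis, 40 mm above the bench over the tester's origin; the axis runs along the tester's y.
- hammer (a joint): 0 = at rest, leaning 65 degrees (1.134 rad) forward of upright; grows as it is drawn back; 1.134 = upright; hooked, it stands between 0.96 and 1.31. A spring always pulls it to 0: about 3.5 to 4.5 N at the crossbar when leaving rest, 5.5 to 6 N near upright; turning between the fingers adds about 1 N. Two steel side rods 92 mm apart carry the orange crossbar at their end.
- hammer_grip (a point): Middle of the orange crossbar: round, 14 mm thick, 84 mm long, along the tester's y, 180 mm from the pivot; 116 mm above the bench at rest, 220 mm when upright. The space between the side rods is free for a finger, so it can be pinched from above, fore and aft; the bar may turn between the fingers.
- catch: Catch, behind the pivot; origin as the tester's. Hook and buffer sit on a blue slide that is clamped anywhere within 16 mm either way along the tester's x; where is not measured. With the slide in the middle the hooked hammer stands at about 1.13; each mm of slide towards +x makes that 0.01 rad less. Nothing on it stands higher than 175 mm.
- sample_cup: Bystander: white sample cup with red lid, 64 mm wide, 72 mm tall, loose; origin at the middle of its underside.
- label_roll: Bystander: roll of white labels lying flat, 66 mm wide, 24 mm tall, loose; origin at the middle of its underside.
- beaker: Bystander: beaker, 72 mm wide, 95 mm tall, loose; origin at the middle of its underside.
- hammer_bar (a point): Middle of the steel catch bar, 8 mm thick, that runs between the hammer's side rods 100 mm from the pivot; the hook holds the hammer by this bar.
- catch_hook_mid (a point): Where the hook would hold the catch bar if the slide were in the middle. Steel hook lever over the bar, red tail behind (pressing it fires). Drawn back, the bar lifts the hook's sloped nose (2 to 5 N more at the crossbar), passes, and the dropping hook helps it on (1 to 4 N less). Eased forward, the hook takes the pull. Pushed on by some 3 N or more at the crossbar it slips off.
- catch_buffer_mid (a point): Tip of the rubber-tipped sprung buffer beside the hook if the slide were in the middle; it moves with the slide. The catch bar meets it about 3 mm behind the hooked position; it then gives 6 N per mm for 6 mm and is solid after that.

How it is judged:
By the outcome, as a careful person would: the job done as asked, in the order asked, and still so for the second after the job is handed in, with the robot touching nothing.
It also fails if it takes over 72 s, if anything falls off the work surface, if the arm or the gripper's body presses on something with over 40 N, if the wrist force passes 120 N, or if a joint passes its speed limit or range.

ROBOT

A 7-joint arm with a two-finger parallel gripper is mounted at the origin on a cart in front of the work surface, level with it; the furniture and walls round the work are solid. World frame = base frame: x ahead of the robot, y to its left, z up, the work surface at z = 0. Lengths are in m, angles in rad, forces in N, time in s.
With the tool pointing down it reaches from about 0.425 to 0.925 m from the base axis. Payload 6.8 kg.
Tool frame: the origin (TCP) lies on the front face of the gripper's body, between the roots of the fingers; the fingertips stand 80 mm ahead of it and the grasp point (between the pads) lies 61 mm ahead of it; z points along the fingers, y is the line along which they close (so a half turn about z gives the same grasp; the last joint's range is limited). The gripper opens to 88 mm and grips with 3 to 60 N. Pads are 20 mm wide; open, the fingers measure 115 mm over their backs; the gripper's body (75 mm by 178 mm) begins 61 mm behind the grasp point.
Start: joints at [1.012, 0.477, 0.022, 1.555, -0.011, 1.109, -0.083], TCP at [0.294, -0.608, 0.303] pointing down, gripper open.
Joint ranges: [-2.96, 2.96], [-0.34, 2.1], [-1.41, 1.46], [0.24, 2.44], [-1.37, 4.51], [0.17, 1.92], [-2.96, 2.96]. Speed limits (rad/s): [2.39, 2.39, 3.14, 3.14, 3.14, 3.14, 3.14].

INTERFACE

Orientations are given as a rotation vector (axis times angle).
In Python, from rig import ctrl gives the robot as it stands.
- The arm moves only by the shell command python3 -m handwheel 'ROWS' [FORCE]. ROWS is JSON, one flat list of numbers, 7 for each row, row after row: the turn, a rotation vector about the tool's x, y, z in degrees, then the shift along the tool's x, y, z in cm, then the gripper command: -1 is shut, 1 is fully open, values between are in proportion. A call has 1 to 12 rows; each row shifts and turns the commanded pose from where the row before left it, along the tool's axes as they then stand; what a row does not reach is not made up. A row lasts 1/8 s, in which the tool goes at most 62.5 mm and 10.7 degrees, less where a joint would pass 70% of its speed; a pose out of reach is approached as far as the arm can. A call with a gripper value outside its range is refused whole. The fingers move at their own pace and stop on an object; FORCE is the grip in N (left out, the last holds). Time passes only in rows, so rows that do not move let the fingers close. It gives the time, the measured TCP pose, the force, the opening and the grip force at its end, in the units of the state.
- ctrl.state(): the state, without advancing time (a new reading comes with each control period).
- ctrl.grab_frame(name): name is "scene" or "side" or "wrist"; returns the picture (480x640x3 uint8, red, green, blue); there is no depth.
- ctrl.get_calibration(name): a dict with "mtx" (3x3 intrinsics, pixels), "origin" and "attitude" of the camera in the world. Camera axes: x right, y down, z forward; pixel columns grow to the right and rows downward; lengths in m; the calibration is good to about 2 mm. A picture is of the moment at which its call begins: read the wrist's pose just before it. get_calibration takes no time and is no camera call; for the wrist camera it gives the pose at the moment of the call.
- ctrl.sign_off(): hands the job in; it is judged then, once.
The state is a dict: "clock": time; "joint_positions": joint angles; "dq": joint speeds; "effort": joint torques, N m; "eef_pos": TCP position; "orientation": TCP orientation; "contact_force": force on the tool from outside, world axes, zero at the start; "wrist_torque": the same for the moment, N m; "width": opening from 0.0 (shut) to 1.0 (fully open); "finger_force": force on a finger pad.
Only numpy, scipy, OpenCV 4.12 (cv2) and the standard library are available. Lean on these libraries where they do the work, as an engineer would, in place of code of your own. Each camera call takes 0.05 s, during which the arm holds its last target. There are 200 camera calls.

## Working session

There is one attempt and no reset: what is moved stays moved. The work goes in short steps, Python scripts to look and compute and a shell command to move; the robot and the scene stay as the last step left them, time stands still between calls to the robot, and variables do not carry over. Pictures are saved under pics/ and viewed, at most 10 in all, crops included, and the job is handed in when it is done.

```bash
ls; mkdir -p pics; cat > h.py <<'E'
import numpy as np,cv2
from rig import ctrl
def ray(n,u,v,c=None):
    c=c or ctrl.get_calibration(n);R=np.array(c["attitude"]);
    if R.shape!=(3,3): R=cv2.Rodrigues(R.astype(float))[0]
    d=R@np.linalg.inv(np.array(c["mtx"]))@[u,v,1.];return np.array(c["origin"]),d/np.linalg.norm(d)
def plane(n,u,v,z,c=None):
    o,d=ray(n,u,v,c);return o+d*(z-o[2])/d[2]
def tri(a,b):
    (o1,d1),(o2,d2)=a,b
    s=np.linalg.lstsq(np.c_[d1,-d2],o2-o1,rcond=None)[0]
    p,q=o1+s[0]*d1,o2+s[1]*d2;return (p+q)/2,np.linalg.norm(p-q)
E
python3 - <<'E'
from h import *
print(ctrl.state())
for n in("scene","side"):
    im=ctrl.grab_frame(n);cv2.imwrite(f"pics/{n}0.png",im[:,:,::-1]);print(n,ctrl.get_calibration(n))
E
```

```text
pics
{'clock': 0.0, 'joint_positions': array([ 1.01188902,  0.47774958,  0.02231679,  1.55641852, -0.01149072,
        1.10929573, -0.08308968]), 'dq': array([ 8.59512281e-04, -3.70631910e-05, -1.35620444e-03, -1.89156474e-03,
       -1.18657110e-03,  8.82458570e-04, -4.76260409e-04]), 'effort': array([ 5.83297297e-04, -5.82857358e+01,  1.53465863e+00, -2.72611320e+01,
       -5.43887063e-02,  1.70217542e-02,  2.03337004e-04]), 'eef_pos': array([ 0.29390424, -0.6071585 ,  0.30172894]), 'orientation': array([-3.06047816e+00, -7.01859750e-01,  8.01908706e-04]), 'contact_force': array([ 0.92058664, -0.23632384,  0.97099839]), 'wrist_torque': array([-0.00250935,  0.02029894,  0.02119865]), 'finger_force': 0.0, 'width': 1.0031068649558703}
scene {'mtx': array([[444.62953188,   0.        , 323.21750033],
       [  0.        , 444.62953188, 245.52408006],
       [  0.        ,   0.        ,   1.        ]]), 'origin': array([0.20151001, 0.52227502, 0.72448197]), 'attitude': array([-0.91406867,  2.56269981, -1.03732108])}
side {'mtx': array([[585.07176339,   0.        , 321.09861073],
       [  0.        , 585.07176339, 237.87343952],
       [  0.        ,   0.        ,   1.        ]]), 'origin': array([0.05889287, 0.8111373 , 0.87905754]), 'attitude': array([-0.82248567,  2.52208989, -1.15009184])}
```

View pics/scene0.png

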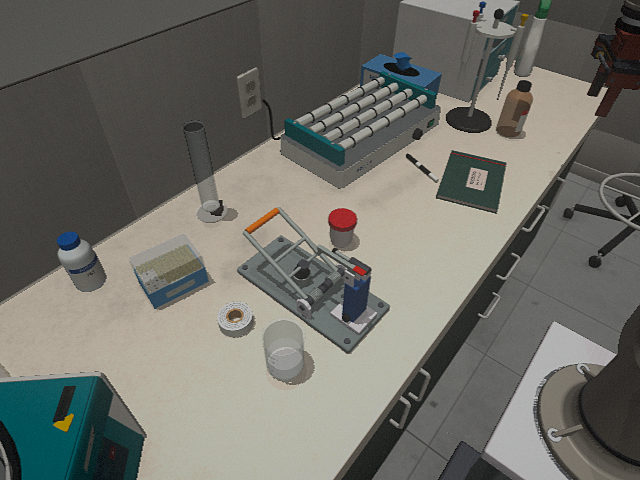

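View pics/side0.png

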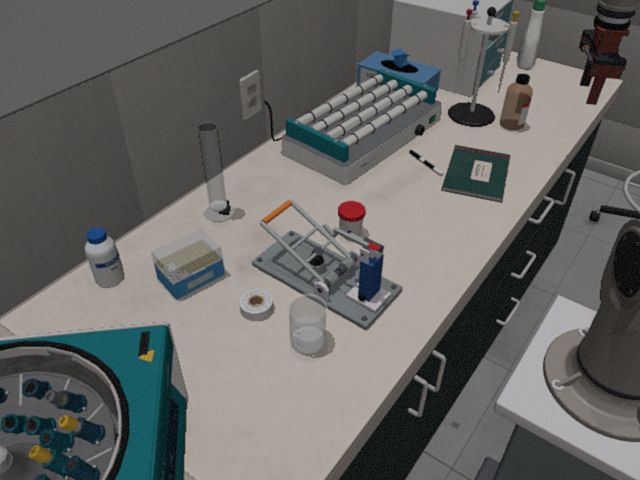

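The scene view shows the tester with its orange bar at about (262,220), pointing away from the robot; plate corners are at about (237,268), (279,237), (388,307), (348,349). The cup is at (342,228), the roll at (236,318) and the beaker at (284,350). In the side view the bar is at about (278,212).

```bash
python3 - <<'E'
from h import *
E={}
for n in("scene","side"):
    im=cv2.imread(f"pics/{n}0.png");h=cv2.cvtColor(im,cv2.COLOR_BGR2HSV)
    m=cv2.inRange(h,(8,150,120),(20,255,255));m[:150]=0;m[300:]=0;m[:,330:]=0
    p=np.argwhere(m)[:,::-1].astype(float);c=p.mean(0);d=np.linalg.svd(p-c,full_matrices=False)[2][0];d*=np.sign(d[0])
    t=(p-c)@d;E[n]=[c,c+d*t.min(),c+d*t.max()];print(n,len(p),np.round(E[n],1).tolist())
for i in range(3):
    print(tri(ray("scene",*E["scene"][i]),ray("side",*E["side"][i])), plane("scene",*E["scene"][i],.116))
C=np.array([plane("scene",u,v,.014) for u,v in [(237,268),(279,237),(388,307),(348,349)]]);print(C)
fx=((C[0]+C[1])-(C[2]+C[3]))/2;yaw=np.arctan2(fx[1],fx[0]);L=np.linalg.norm(fx);print("len",L,"w",np.linalg.norm(C[0]-C[1]),"yaw",np.degrees(yaw))
x=fx/L;o=C.mean(0)-x*.035;print("origin",o, "grip rest",o+x*.180*np.sin(1.134))
for nm,u,v,z in[("cup lid",343,217,.072),("roll",235,315,.024),("beaker rim",283,333,.095)]:print(nm,plane("scene",u,v,z))
E
```

```text
scene 203 [[261.8, 219.8], [246.2, 230.7], [277.3, 209.0]]
side 147 [[276.9, 211.1], [264.1, 220.5], [289.9, 201.5]]
(array([0.69436846, 0.08443584, 0.11484084]), np.float64(0.0012049479932438175)) [0.69420247 0.08505396 0.116     ]
(array([0.68833486, 0.13228995, 0.12396436]), np.float64(0.0014866833739193388)) [0.69575923 0.12687051 0.116     ]
(array([0.69873589, 0.03516275, 0.10761783]), np.float64(0.0009594558368792042)) [0.69258477 0.04160063 0.116     ]
[[0.71310958 0.15140583 0.014     ]
 [0.70791257 0.02768547 0.014     ]
 [0.41351196 0.03291625 0.014     ]
 [0.41854636 0.15762644 0.014     ]]
len 0.2945375725636234 w 0.12382946808585632 yaw -1.1138774095344157
origin [0.52827673 0.09308888 0.014     ] grip rest [0.691346   0.08991828 0.014     ]
cup lid [ 0.60203332 -0.06548324  0.072     ]
roll [0.62357029 0.24018613 0.024     ]
beaker rim [0.49419561 0.24334508 0.095     ]
```

```bash
python3 - <<'E'
from h import *
for nm,u,v in[("bottle",512,135),("stand",468,125),("mixer",343,183),("mixer r",437,120),("standtop if z=.25",495,32),("cyl",212,214)]:
    z=.25 if "top" in nm else 0
    print(nm,plane("scene",u,v,z).round(3))
o,d=ray("scene",495,32);b=plane("scene",470,122,0)
# height of stand top above its base (closest along ray horizontally)
t=((b-o)[:2]@d[:2])/(d[:2]@d[:2]);print("top",o+t*d)
s=ctrl.state();R=cv2.Rodrigues(s["orientation"])[0];print(R.round(3))
# rotate: y to tester x (yaw -2 deg)
th=np.radians(-1.5);Y=np.array([np.cos(th),np.sin(th),0]);Z=np.array([0,0,-1.]);X=np.cross(Y,Z);T=np.c_[X,Y,Z]
print(np.degrees(cv2.Rodrigues(R.T@T)[0]).ravel())
E
```

```text
bottle [ 0.476 -0.747  0.   ]
stand [ 0.603 -0.711  0.   ]
mixer [ 0.725 -0.235  0.   ]
mixer r [ 0.69  -0.675  0.   ]
standtop if z=.25 [ 0.625 -0.783  0.25 ]
cyl [0.894 0.064 0.   ]
top [ 0.6085303  -0.73080511  0.26887341]
[[ 0.9    0.436 -0.001]
 [ 0.436 -0.9    0.001]
 [-0.    -0.002 -1.   ]]
[-8.73230870e-02 -4.25625488e-02 -6.26684697e+01]
```

```bash
python3 -m handwheel '[0,0,-10.4,0,0,-1,1, 0,0,-10.4,0,0,-1,1, 0,0,-10.4,0,0,-1,1, 0,0,-10.4,0,0,-1,1, 0,0,-10.4,0,0,-1,1, 0,0,-10.6,0,0,-1,1]' 20; python3 -m handwheel '[0,0,0,4,2.3,0,1, 0,0,0,5,2.9,0,1, 0,0,0,5,2.9,0,1, 0,0,0,5,2.9,0,1, 0,0,0,5,2.9,0,1, 0,0,0,5,2.9,0,1, 0,0,0,5,2.9,0,1, 0,0,0,5,2.9,0,1, 0,0,0,5,2.9,0,1, 0,0,0,5,2.9,0,1, 0,0,0,5,2.9,0,1, 0,0,0,5,2.9,0,1]'
```

```text
clock: 0.85
eef_pos: [0.2939, -0.6074, 0.3624]
orientation: [-2.244, -2.197, -0.0]
contact_force: [0.2, -0.3, -0.6]
width: 0.996
finger_force: 0.0
clock: 2.35
eef_pos: [0.6528, -0.0259, 0.3622]
orientation: [-2.252, -2.19, 0.001]
contact_force: [0.1, -0.7, 0.1]
width: 1.001
finger_force: 0.0
```

```bash
python3 - <<'E'
from h import *
s=ctrl.state();print(s["eef_pos"],s["joint_positions"],s["contact_force"]);print(cv2.Rodrigues(s["orientation"])[0].round(3))
E
```

```text
[ 0.65277776 -0.02585619  0.36222455] [ 0.27877439  0.43737792 -0.47008899  1.51427448  0.20452508  1.23964362
 -0.24800495] [ 0.13497211 -0.7497619   0.08151241]
[[ 0.028  1.    -0.001]
 [ 1.    -0.028 -0.   ]
 [-0.    -0.001 -1.   ]]
```

```bash
python3 -m handwheel '[0,0,0,4,1.3,1,1, 0,0,0,4,1.3,2,1, 0,0,0,3.2,1.2,2,1, 0,0,0,0,0,1,1, 0,0,0,0,0,0,1]'; python3 - <<'E'
from h import *
c=ctrl.get_calibration("wrist");im=ctrl.grab_frame("wrist");cv2.imwrite("pics/w1.png",im[:,:,::-1])
s=ctrl.state();print(s["eef_pos"]);
h=cv2.cvtColor(im,cv2.COLOR_RGB2HSV);m=cv2.inRange(h,(8,150,100),(20,255,255))
n,l,st,ct=cv2.connectedComponentsWithStats(m);i=1+st[1:,4].argmax();print(st[i],ct[i])
p=np.argwhere(l==i)[:,::-1].astype(np.float32);r=cv2.minAreaRect(p);print(r)
b=cv2.boxPoints(r);print(np.array([plane("wrist",*q,.118,c) for q in b]),plane("wrist",*r[0],.118,c));print(c["origin"])
E
```

```text
clock: 2.98
eef_pos: [0.6928, 0.0825, 0.3014]
orientation: [-2.252, -2.189, 0.004]
contact_force: [-0.1, -0.1, -0.3]
width: 0.996
finger_force: 0.0
[0.69314944 0.08193825 0.30240839]
[ 309  170   17  108 1417] [317.18772054 221.2335921 ]
((317.0, 223.5), (107.0, 16.0), 90.0)
[[0.68851769 0.12923213 0.118     ]
 [0.70004241 0.12889442 0.118     ]
 [0.69807316 0.04601951 0.118     ]
 [0.68556845 0.04637581 0.118     ]] [0.69310091 0.08931972 0.118     ]
[0.69588446 0.15659203 0.38341212]
```

View pics/w1.png

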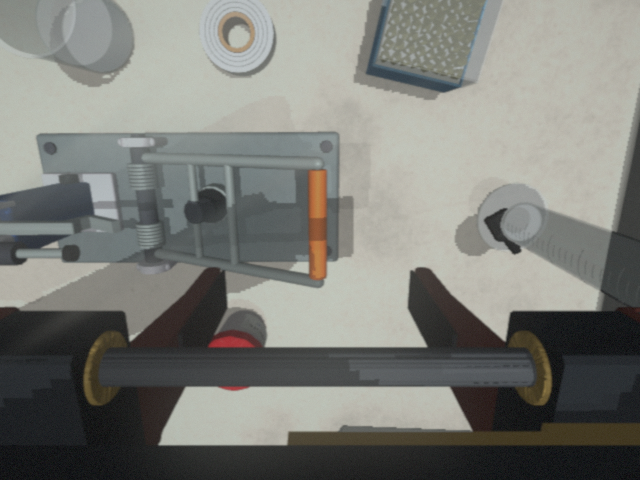

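Wrist view: the orange bar spans rows 170–278 at column 317, parallel to the plate edges, and midway between the open fingers. Only 5 mm of sideways shift is needed before going down.

```bash
python3 -m handwheel '[0,0,0,0.5,0,2,1, 0,0,0,0,0,3,1, 0,0,0,0,0,3,1, 0,0,0,0,0,3,1, 0,0,0,0,0,1.4,1, 0,0,0,0,0,0,1]'; python3 -m handwheel '[0,0,0,0,0,0,-0.2, 0,0,0,0,0,0,-0.4, 0,0,0,0,0,0,-0.6, 0,0,0,0,0,0,-0.8, 0,0,0,0,0,0,-1, 0,0,0,0,0,0,-1, 0,0,0,0,0,0,-1, 0,0,0,0,0,0,-1]' 20
```

```text
clock: 3.78
eef_pos: [0.6929, 0.0883, 0.1777]
orientation: [-2.252, -2.19, 0.002]
contact_force: [0.2, 0.1, 0.4]
width: 1.001
finger_force: 0.0
clock: 4.78
eef_pos: [0.6928, 0.0888, 0.1784]
orientation: [-2.251, -2.19, 0.002]
contact_force: [-2.1, -0.6, 1.7]
width: 0.156
finger_force: 20.0
```

```bash
python3 - <<'E'
from h import *
im=ctrl.grab_frame("side");cv2.imwrite("pics/s2.png",cv2.resize(im[130:370,160:480,::-1],(800,600)))
print(ctrl.state())
E
```

```text
{'clock': 4.825, 'joint_positions': array([ 0.07705101,  0.67727556, -0.43963076,  1.56762546,  0.32858114,
        0.97233626, -0.49172861]), 'dq': array([ 1.50757154e-03, -3.65590851e-04, -8.76699623e-04,  3.26721517e-03,
        5.49848880e-04, -1.11527745e-03,  6.34868930e-05]), 'effort': array([ 1.26871238e-01, -6.41726661e+01, -6.35044321e+00, -2.48264408e+01,
        1.79651412e-01, -7.60223027e-01, -2.79305462e-02]), 'eef_pos': array([0.69276318, 0.08872556, 0.17847294]), 'orientation': array([-2.25093280e+00, -2.19036693e+00,  2.05519254e-03]), 'contact_force': array([-1.93487048, -0.11058704,  0.62177795]), 'wrist_torque': array([-0.08846087,  0.42850557,  0.00675327]), 'finger_force': 19.998492300510406, 'width': 0.14983176115843866}
```

View pics/s2.png

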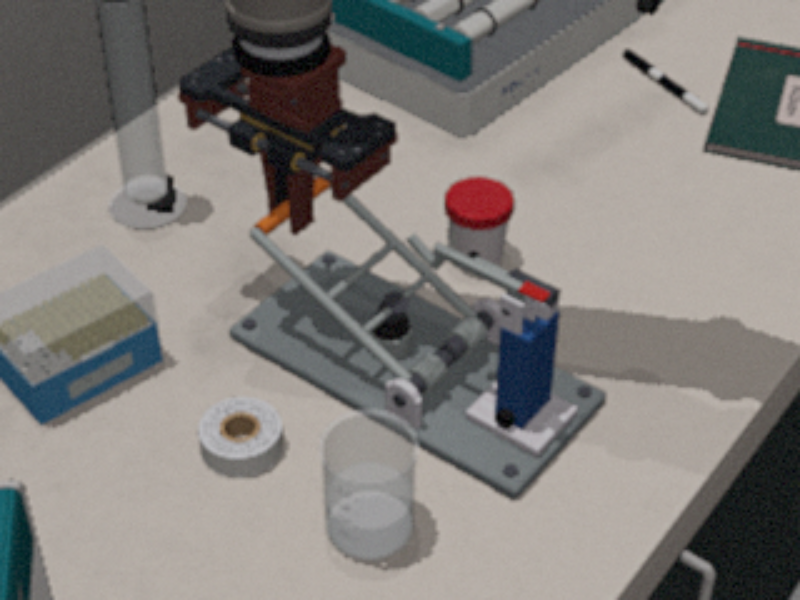

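The bar is pinched between the fingers (opening 13 mm, bar 14 mm), and nothing has been disturbed. Next, the arc increments.

```bash
python3 - <<'E'
import numpy as np
f=lambda q:np.array([np.sin(1.134-q),-np.cos(1.134-q)])*18
q=0
for d in [.07]*12+[.02]*28:
    print(round(q+d,3),(f(q+d)-f(q)).round(3).tolist(),(f(q+d)-f(0)).round(2).tolist());q+=d
E
```

```text
0.07 [-0.573, -1.122] [-0.57, -1.12]
0.14 [-0.65, -1.079] [-1.22, -2.2]
0.21 [-0.724, -1.031] [-1.95, -3.23]
0.28 [-0.794, -0.978] [-2.74, -4.21]
0.35 [-0.86, -0.92] [-3.6, -5.13]
0.42 [-0.923, -0.858] [-4.52, -5.99]
0.49 [-0.98, -0.791] [-5.5, -6.78]
0.56 [-1.033, -0.721] [-6.54, -7.5]
0.63 [-1.081, -0.647] [-7.62, -8.15]
0.7 [-1.124, -0.569] [-8.74, -8.72]
0.77 [-1.161, -0.489] [-9.9, -9.21]
0.84 [-1.192, -0.407] [-11.09, -9.61]
0.86 [-0.346, -0.101] [-11.44, -9.71]
0.88 [-0.348, -0.094] [-11.79, -9.81]
0.9 [-0.349, -0.087] [-12.14, -9.89]
0.92 [-0.351, -0.08] [-12.49, -9.97]
0.94 [-0.353, -0.073] [-12.84, -10.05]
0.96 [-0.354, -0.066] [-13.19, -10.11]
0.98 [-0.355, -0.059] [-13.55, -10.17]
1.0 [-0.356, -0.052] [-13.91, -10.22]
1.02 [-0.357, -0.045] [-14.26, -10.27]
1.04 [-0.358, -0.037] [-14.62, -10.31]
1.06 [-0.359, -0.03] [-14.98, -10.34]
1.08 [-0.359, -0.023] [-15.34, -10.36]
1.1 [-0.36, -0.016] [-15.7, -10.37]
1.12 [-0.36, -0.009] [-16.06, -10.38]
1.14 [-0.36, -0.001] [-16.42, -10.38]
1.16 [-0.36, 0.006] [-16.78, -10.38]
1.18 [-0.36, 0.013] [-17.14, -10.37]
1.2 [-0.359, 0.02] [-17.5, -10.35]
1.22 [-0.359, 0.027] [-17.86, -10.32]
1.24 [-0.358, 0.035] [-18.21, -10.28]
1.26 [-0.358, 0.042] [-18.57, -10.24]
1.28 [-0.357, 0.049] [-18.93, -10.19]
1.3 [-0.356, 0.056] [-19.28, -10.14]
1.32 [-0.354, 0.063] [-19.64, -10.07]
1.34 [-0.353, 0.07] [-19.99, -10.0]
1.36 [-0.352, 0.077] [-20.34, -9.93]
1.38 [-0.35, 0.084] [-20.69, -9.84]
1.4 [-0.348, 0.091] [-21.04, -9.75]
```

```bash
python3 -m handwheel '[0,0,0,0,-0.57,-1.12,-1, 0,0,0,0,-0.65,-1.08,-1, 0,0,0,0,-0.72,-1.03,-1, 0,0,0,0,-0.79,-0.98,-1, 0,0,0,0,-0.86,-0.92,-1, 0,0,0,0,-0.92,-0.86,-1, 0,0,0,0,0,0,-1]'; python3 -m handwheel '[0,0,0,0,-0.98,-0.79,-1, 0,0,0,0,-1.03,-0.72,-1, 0,0,0,0,-1.08,-0.65,-1, 0,0,0,0,-1.12,-0.57,-1, 0,0,0,0,-1.16,-0.49,-1, 0,0,0,0,0,0,-1, 0,0,0,0,0,0,-1]'
```

```text
clock: 5.7
eef_pos: [0.6486, 0.0898, 0.2401]
orientation: [2.25, 2.189, 0.003]
contact_force: [5.7, -1.6, -0.9]
width: 0.157
finger_force: 20.0
clock: 6.58
eef_pos: [0.5979, 0.0909, 0.2737]
orientation: [2.249, 2.185, 0.011]
contact_force: [8.3, -2.7, 5.7]
width: 0.154
finger_force: 20.0
```

```bash
python3 - <<'E'
from h import *
s=ctrl.state();print(s["eef_pos"],s["orientation"],s["contact_force"],s["wrist_torque"])
c=ctrl.get_calibration("wrist");I={n:ctrl.grab_frame(n) for n in("scene","side","wrist")}
V=[]
for n,im in I.items():
    h=cv2.cvtColor(im,cv2.COLOR_RGB2HSV);m=cv2.inRange(h,(8,150,100),(20,255,255))
    if n!="wrist": m[:100]=0;m[330:]=0;m[:,:200]=0;m[:,420:]=0
    k,l,st,ct=cv2.connectedComponentsWithStats(m)
    print(n,[(st[i].tolist(),ct[i].round(1).tolist()) for i in range(1,k) if st[i,4]>15])
a=cv2.resize(I["side"][130:310,220:460],(800,600));cv2.imwrite("pics/s3.png",a[:,:,::-1])
cv2.imwrite("pics/w3.png",I["wrist"][:,:,::-1])
E
```

```text
[0.59787384 0.09092916 0.27372279] [2.24899276 2.18509099 0.01059493] [ 8.27230542 -2.67414267  5.69470865] [-0.60226168 -2.03063466  0.03346514]
scene [([306, 195, 8, 9, 38], [309.0, 198.3]), ([277, 205, 18, 18, 121], [286.4, 213.4])]
side [([322, 182, 6, 8, 30], [323.9, 185.0]), ([297, 191, 15, 15, 93], [304.7, 198.7])]
wrist [([301, 215, 32, 132, 3815], [317.0, 280.2]), ([306, 387, 24, 6, 106], [317.7, 388.9])]
```

View pics/w3.png

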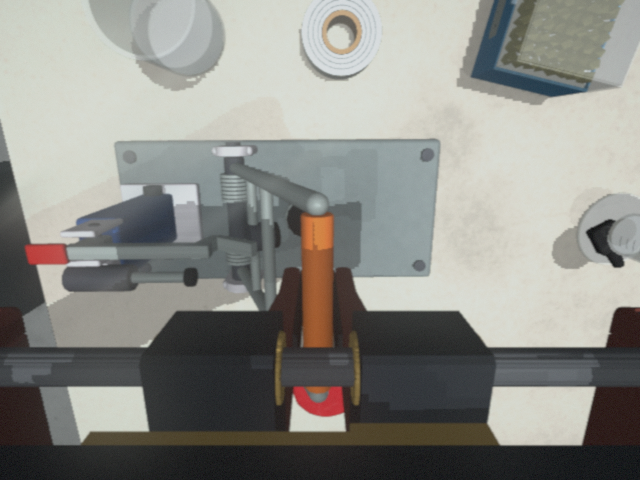

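View pics/s3.png

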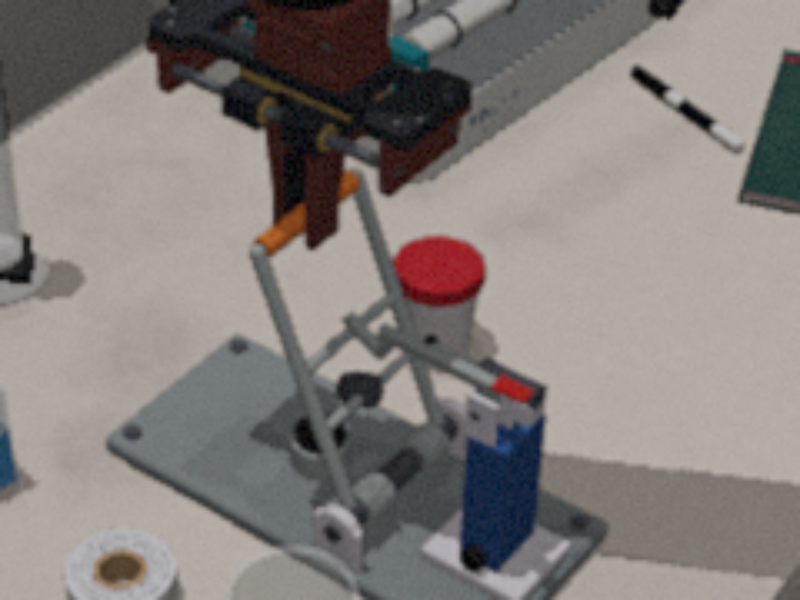

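Wrist view: the bar is still square in the pads (column 317), with the hook lever (208–260, 245) just behind the catch bar (268,240). The side view shows the hammer drawn back most of the way, with the hook nose right above and behind the catch bar. The force has an unexpected radial part, so I'm checking the bar height.

```bash
python3 - <<'E'
from h import *
print(tri(ray("scene",286.4,213.4),ray("side",304.7,198.7)))
print(tri(ray("scene",309,198.3),ray("side",323.9,185)))
c=ctrl.get_calibration("wrist");f=c["mtx"][0][0];print(f,c["origin"])
for n in("scene","side"):print(n,ray(n,*((286.4,213.4) if n=="scene" else (304.7,198.7))))
# wrist: axis of bar on wrist ray, height vs x
for z in(.2,.206,.213):print(z,plane("wrist",317,230,z,c))
# plate edges in wrist view -> origin x
P=[plane("wrist",u,v,.014,c) for u,v in[(115,141),(440,141),(431,276)]];print(np.round(P,4))
print("pivot",plane("wrist",232,150,.04,c),plane("wrist",236,287,.04,c))
E
```

```text
(array([0.59865917, 0.11225334, 0.20751396]), np.float64(0.0007093710306280937))
(array([0.58973814, 0.06249347, 0.21414329]), np.float64(0.0005285532067845003))
364.9905337181007 [0.60027466 0.16489419 0.35586884]
scene (array([0.20151001, 0.52227502, 0.72448197]), array([ 0.5160726 , -0.53235287, -0.67102123]))
side (array([0.05889287, 0.8111373 , 0.87905754]), array([ 0.48627607, -0.63000507, -0.60549913]))
0.2 [0.60028041 0.12274156 0.2       ]
0.206 [0.60028018 0.12436418 0.206     ]
0.213 [0.60027993 0.12625724 0.213     ]
[[0.4202 0.1618 0.014 ]
 [0.7149 0.1528 0.014 ]
 [0.7137 0.0207 0.014 ]]
pivot [0.53074957 0.15167757 0.04      ] [0.52290273 0.02675588 0.04      ]
```

```bash
python3 -m handwheel '[0,0,0,-0.1,0.1,-0.2,-1, 0,0,0,0,0,-0.15,-1, 0,0,0,0,0,0,-1]'; python3 -m handwheel '[0,0,0,0,0,0,-1]'
```

```text
clock: 7.1
eef_pos: [0.5964, 0.0909, 0.2747]
orientation: [2.251, 2.19, 0.004]
contact_force: [5.4, 0.7, -1.3]
width: 0.153
finger_force: 20.0
clock: 7.22
eef_pos: [0.5964, 0.0908, 0.2747]
orientation: [2.251, 2.19, 0.004]
contact_force: [5.3, 1.0, -1.6]
width: 0.154
finger_force: 20.0
```

```bash
p(){ grep -E "eef_pos|contact_f" | tr '\n' ' '; echo; }
python3 -m handwheel '[0,0,0,0,-0.25,-0.09,-1, 0,0,0,0,0,0,-1]'|p
python3 -m handwheel '[0,0,0,0,-0.25,-0.09,-1, 0,0,0,0,0,0,-1]'|p
python3 -m handwheel '[0,0,0,0,-0.25,-0.09,-1, 0,0,0,0,0,0,-1]'|p
python3 -m handwheel '[0,0,0,0,-0.25,-0.09,-1, 0,0,0,0,0,0,-1]'|p
python3 -m handwheel '[0,0,0,0,-0.26,-0.08,-1, 0,0,0,0,0,0,-1]'|p
python3 -m handwheel '[0,0,0,0,-0.26,-0.08,-1, 0,0,0,0,0,0,-1]'|p
```

```text
eef_pos: [0.594, 0.0909, 0.2758] contact_force: [6.0, 0.5, -1.2] 
eef_pos: [0.5916, 0.091, 0.2768] contact_force: [6.5, 0.6, -1.6] 
eef_pos: [0.5891, 0.091, 0.2777] contact_force: [6.5, 0.7, -0.8] 
eef_pos: [0.5867, 0.0911, 0.2787] contact_force: [5.7, 0.1, -0.7] 
eef_pos: [0.5842, 0.0911, 0.2796] contact_force: [7.2, 0.6, 0.1] 
eef_pos: [0.5817, 0.0912, 0.2805] contact_force: [5.1, 0.6, -0.4]
```

```bash
p(){ grep -E "eef_pos|contact_f" | tr '\n' ' '; echo; }
python3 -m handwheel '[0,0,0,0,-0.26,-0.07,-1, 0,0,0,0,0,0,-1]'|p
python3 -m handwheel '[0,0,0,0,-0.26,-0.07,-1, 0,0,0,0,0,0,-1]'|p
python3 -m handwheel '[0,0,0,0,-0.26,-0.06,-1, 0,0,0,0,0,0,-1]'|p
python3 -m handwheel '[0,0,0,0,-0.26,-0.06,-1, 0,0,0,0,0,0,-1]'|p
python3 -m handwheel '[0,0,0,0,-0.26,-0.06,-1, 0,0,0,0,0,0,-1]'|p
python3 -m handwheel '[0,0,0,0,-0.26,-0.05,-1, 0,0,0,0,0,0,-1]'|p
```

```text
eef_pos: [0.5792, 0.0912, 0.2813] contact_force: [6.6, -0.4, 1.2] 
eef_pos: [0.5766, 0.0913, 0.282] contact_force: [6.2, 0.1, 1.4] 
eef_pos: [0.5742, 0.0914, 0.2828] contact_force: [6.0, 0.1, 0.6] 
eef_pos: [0.5717, 0.0914, 0.2835] contact_force: [6.7, -0.4, 2.2] 
eef_pos: [0.5692, 0.0914, 0.2842] contact_force: [6.7, -0.6, 1.6] 
eef_pos: [0.5667, 0.0915, 0.2848] contact_force: [6.5, 0.2, 2.1]
```

```bash
p(){ grep -E "eef_pos|contact_f" | tr '\n' ' '; echo; }
python3 -m handwheel '[0,0,0,0,-0.26,-0.08,-1, 0,0,0,0,0,0,-1]'|p
python3 -m handwheel '[0,0,0,0,-0.26,-0.06,-1, 0,0,0,0,0,0,-1]'|p
python3 -m handwheel '[0,0,0,0,-0.26,-0.05,-1, 0,0,0,0,0,0,-1]'|p
python3 -m handwheel '[0,0,0,0,-0.26,-0.05,-1, 0,0,0,0,0,0,-1]'|p
python3 -m handwheel '[0,0,0,0,-0.26,-0.04,-1, 0,0,0,0,0,0,-1]'|p
```

```text
eef_pos: [0.564, 0.0916, 0.2855] contact_force: [7.2, -0.3, 2.4] 
eef_pos: [0.5614, 0.0916, 0.2861] contact_force: [6.9, -1.2, 2.4] 
eef_pos: [0.5591, 0.0917, 0.2865] contact_force: [8.1, 0.3, 1.9] 
eef_pos: [0.5566, 0.0918, 0.2871] contact_force: [8.5, -0.5, 1.2] 
eef_pos: [0.554, 0.0918, 0.2875] contact_force: [9.3, -0.8, 1.9]
```

```bash
p(){ grep -E "eef_pos|contact_f" | tr '\n' ' '; echo; }
python3 -m handwheel '[0,0,0,0,-0.2,-0.03,-1, 0,0,0,0,0,0,-1]'|p
python3 -m handwheel '[0,0,0,0,-0.2,-0.03,-1, 0,0,0,0,0,0,-1]'|p
python3 -m handwheel '[0,0,0,0,-0.2,-0.03,-1, 0,0,0,0,0,0,-1]'|p
python3 -m handwheel '[0,0,0,0,-0.2,-0.02,-1, 0,0,0,0,0,0,-1]'|p
```

```text
eef_pos: [0.5522, 0.0918, 0.2878] contact_force: [9.1, -0.7, 0.6] 
eef_pos: [0.5502, 0.0919, 0.2882] contact_force: [8.8, -1.5, 0.4] 
eef_pos: [0.548, 0.092, 0.2885] contact_force: [7.5, -1.3, 2.6] 
eef_pos: [0.5459, 0.092, 0.2888] contact_force: [6.9, -0.6, 2.9]
```

```bash
p(){ grep -E "eef_pos|contact_f" | tr '\n' ' '; echo; }
python3 -m handwheel '[0,0,0,0,-0.15,-0.03,-1, 0,0,0,0,0,0,-1, 0,0,0,0,0,0,-1]'|p
python3 -m handwheel '[0,0,0,0,-0.15,-0.02,-1, 0,0,0,0,0,0,-1, 0,0,0,0,0,0,-1]'|p
python3 -m handwheel '[0,0,0,0,-0.15,-0.02,-1, 0,0,0,0,0,0,-1, 0,0,0,0,0,0,-1]'|p
```

```text
eef_pos: [0.5443, 0.0921, 0.289] contact_force: [6.8, -0.8, 3.6] 
eef_pos: [0.5428, 0.0921, 0.2891] contact_force: [7.2, -1.3, 2.9] 
eef_pos: [0.5415, 0.0921, 0.2893] contact_force: [7.5, -0.4, 2.1]
```

```bash
p(){ grep -E "eef_pos|contact_f" | tr '\n' ' '; echo; }
python3 -m handwheel '[0,0,0,0,-0.15,-0.02,-1, 0,0,0,0,0,0,-1]'|p
python3 -m handwheel '[0,0,0,0,0,0,-1]'|p
python3 -m handwheel '[0,0,0,0,-0.15,-0.02,-1, 0,0,0,0,0,0,-1]'|p
python3 -m handwheel '[0,0,0,0,0,0,-1]'|p
python3 - <<'E'
from h import *
a=[cv2.resize(ctrl.grab_frame(n)[y:y+100,x:x+140],(700,500),interpolation=cv2.INTER_CUBIC)[:, :, ::-1] for n,y,x in(("side",200,270),("wrist",150,150))]
cv2.imwrite("pics/s4.png",a[0]);im=ctrl.grab_frame("wrist");cv2.imwrite("pics/w4.png",cv2.resize(im[120:340,200:480,::-1],(760,597)))
E
```

```text
eef_pos: [0.5399, 0.0921, 0.2895] contact_force: [7.6, -0.9, 1.6] 
eef_pos: [0.5399, 0.0921, 0.2894] contact_force: [7.6, -0.9, 1.1] 
eef_pos: [0.5383, 0.0922, 0.2896] contact_force: [7.2, -0.6, 1.6] 
eef_pos: [0.5383, 0.0922, 0.2896] contact_force: [6.7, -1.0, 1.8]
```

View pics/s4.png

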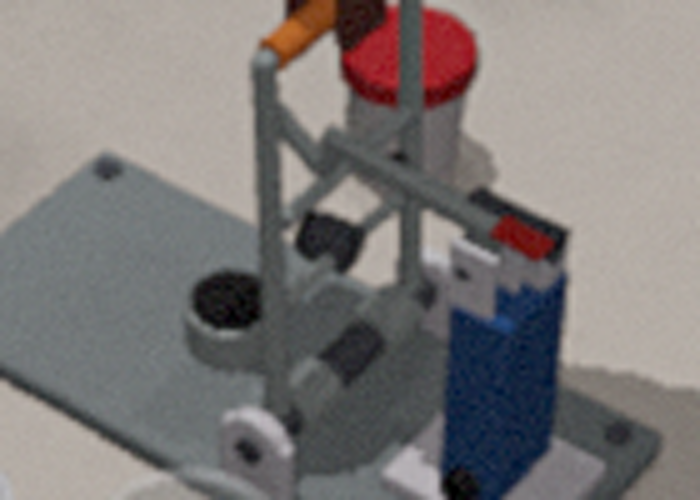

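The side crop shows the hammer nearly upright, with the catch bar under the hook lever close to its nose (330,150). It isn't clear whether it has passed, so I'm continuing gently by force.

```bash
p(){ grep -E "eef_pos|contact_f" | tr '\n' ' '; echo; }
python3 -m handwheel '[0,0,0,0,-0.15,-0.01,-1, 0,0,0,0,0,0,-1]'|p
python3 -m handwheel '[0,0,0,0,0,0,-1]'|p
python3 -m handwheel '[0,0,0,0,-0.15,-0.01,-1, 0,0,0,0,0,0,-1]'|p
python3 -m handwheel '[0,0,0,0,0,0,-1]'|p
python3 -m handwheel '[0,0,0,0,-0.15,-0.01,-1, 0,0,0,0,0,0,-1]'|p
python3 -m handwheel '[0,0,0,0,0,0,-1]'|p
```

```text
eef_pos: [0.5367, 0.0922, 0.2898] contact_force: [6.0, -0.6, 2.2] 
eef_pos: [0.5367, 0.0922, 0.2898] contact_force: [5.4, -1.3, 1.9] 
eef_pos: [0.5351, 0.0923, 0.2899] contact_force: [6.4, -1.0, 3.1] 
eef_pos: [0.5352, 0.0923, 0.2899] contact_force: [5.1, -1.2, 2.4] 
eef_pos: [0.5335, 0.0923, 0.29] contact_force: [4.6, -1.0, 4.2] 
eef_pos: [0.5335, 0.0923, 0.29] contact_force: [6.1, 0.1, 4.8]
```

View pics/w4.png

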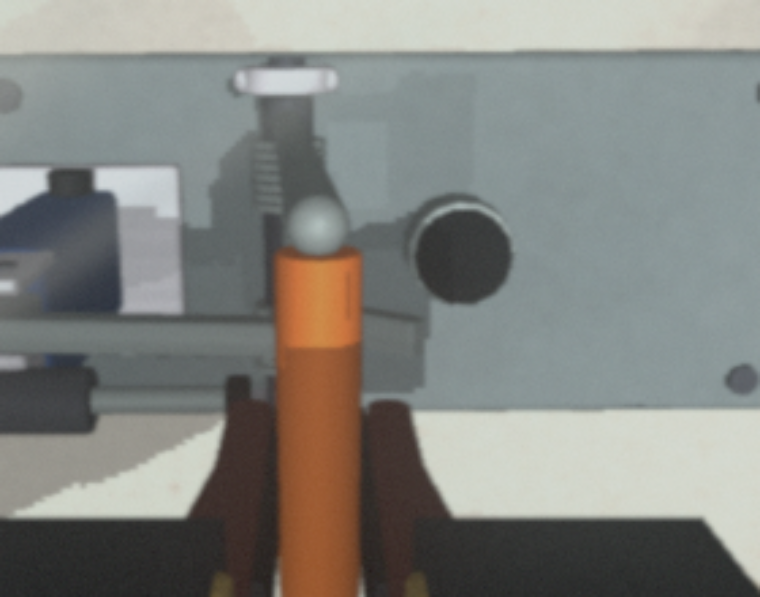

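Wrist crop: the hook's broad nose (365–420, 350) now lies ahead of the bar, and the rubber buffer tip (right end about (250,390)) is just behind it. I'm working out the buffer position.

```bash
python3 - <<'E'
from h import *
s=ctrl.state();c=ctrl.get_calibration("wrist");o=np.array(c["origin"]);o[0]+=.5383-s["eef_pos"][0];c=dict(c,origin=o)
u=200+250*280/760;v=120+390*220/597
for z in(.125,.14,.15):print(z,plane("wrist",u,v,z,c))
print("nose front",plane("wrist",200+420*280/760,120+350*220/597,.15,c), "pivot",plane("wrist",200+290*280/760,120+82*220/597,.04,c))
im=ctrl.grab_frame("wrist");cv2.imwrite("pics/w5.png",cv2.resize(im[200:310,210:350,::-1],(760,597)))
E
p(){ grep -E "eef_pos|contact_f" | tr '\n' ' '; echo; }
python3 -m handwheel '[0,0,0,0,0,-0.1,-1, 0,0,0,0,0,-0.05,-1, 0,0,0,0,0,0,-1]'|p
python3 -m handwheel '[0,0,0,0,0,0,-1]'|p
```

```text
0.125 [0.52119794 0.07488148 0.125     ]
0.14 [0.52239004 0.0804278  0.14      ]
0.15 [0.52318478 0.08412535 0.15      ]
nose front [0.5637191  0.09291184 0.15      ] pivot [0.53262831 0.15018501 0.04      ]
eef_pos: [0.5324, 0.0923, 0.2901] contact_force: [4.7, -0.3, -2.4] 
eef_pos: [0.5324, 0.0923, 0.2902] contact_force: [5.0, 0.4, -2.9]
```

```bash
p(){ grep -E "eef_pos|contact_f" | tr '\n' ' '; echo; }
for i in 1; do python3 -m handwheel '[0,0,0,0,-0.15,0,-1, 0,0,0,0,0,0,-1]'|p
python3 -m handwheel '[0,0,0,0,0,0,-1]'|p
python3 -m handwheel '[0,0,0,0,-0.15,0,-1, 0,0,0,0,0,0,-1]'|p
python3 -m handwheel '[0,0,0,0,0,0,-1]'|p
python3 -m handwheel '[0,0,0,0,-0.15,0,-1, 0,0,0,0,0,0,-1]'|p
python3 -m handwheel '[0,0,0,0,0,0,-1]'|p; done
```

```text
eef_pos: [0.5307, 0.0924, 0.2902] contact_force: [4.5, 0.4, -1.1] 
eef_pos: [0.5306, 0.0924, 0.2902] contact_force: [5.1, -0.1, -0.5] 
eef_pos: [0.5289, 0.0924, 0.2903] contact_force: [4.6, 0.9, 2.0] 
eef_pos: [0.5289, 0.0924, 0.2902] contact_force: [3.3, 0.5, 2.8] 
eef_pos: [0.5279, 0.0924, 0.2903] contact_force: [7.2, 0.1, 0.7] 
eef_pos: [0.5279, 0.0924, 0.2903] contact_force: [6.1, 0.4, 1.0]
```

```bash
p(){ grep -E "eef_pos|contact_f" | tr '\n' ' '; echo; }
python3 -m handwheel '[0,0,0,0,-0.15,0,-1, 0,0,0,0,0,0,-1]'|p
python3 -m handwheel '[0,0,0,0,0,0,-1]'|p
python3 -m handwheel '[0,0,0,0,-0.15,0,-1, 0,0,0,0,0,0,-1]'|p
python3 -m handwheel '[0,0,0,0,0,0,-1]'|p
python3 -m handwheel '[0,0,0,0,0,0,-1]'|p
```

```text
eef_pos: [0.5264, 0.0925, 0.2904] contact_force: [6.4, 0.9, 1.2] 
eef_pos: [0.5265, 0.0925, 0.2904] contact_force: [6.2, 0.2, 1.3] 
eef_pos: [0.525, 0.0925, 0.2904] contact_force: [5.4, 0.0, 1.0] 
eef_pos: [0.525, 0.0925, 0.2904] contact_force: [5.8, 0.6, 0.3] 
eef_pos: [0.5251, 0.0925, 0.2904] contact_force: [7.1, -0.2, 0.5]
```

```bash
p(){ grep -E "eef_pos|contact_f" | tr '\n' ' '; echo; }
python3 -m handwheel '[0,0,0,0,-0.15,0.01,-1, 0,0,0,0,0,0,-1]'|p
python3 -m handwheel '[0,0,0,0,0,0,-1]'|p
python3 -m handwheel '[0,0,0,0,-0.1,0.01,-1, 0,0,0,0,0,0,-1]'|p
python3 -m handwheel '[0,0,0,0,0,0,-1]'|p
python3 -m handwheel '[0,0,0,0,0,0,-1]'|p
```

```text
eef_pos: [0.5236, 0.0925, 0.2904] contact_force: [6.1, 0.2, 1.6] 
eef_pos: [0.5236, 0.0925, 0.2904] contact_force: [6.3, -0.1, 0.7] 
eef_pos: [0.5228, 0.0925, 0.2904] contact_force: [6.4, 0.2, 1.3] 
eef_pos: [0.5228, 0.0925, 0.2904] contact_force: [6.6, -0.2, 1.1] 
eef_pos: [0.5228, 0.0925, 0.2904] contact_force: [5.7, 0.3, 1.7]
```

```bash
p(){ grep -E "eef_pos|contact_f|clock" | tr '\n' ' '; echo; }
python3 -m handwheel '[0,0,0,0,-0.1,0.01,-1, 0,0,0,0,0,0,-1]'|p
python3 -m handwheel '[0,0,0,0,0,0,-1]'|p
python3 -m handwheel '[0,0,0,0,-0.1,0.01,-1, 0,0,0,0,0,0,-1]'|p
python3 -m handwheel '[0,0,0,0,0,0,-1]'|p
python3 -m handwheel '[0,0,0,0,-0.1,0.01,-1, 0,0,0,0,0,0,-1]'|p
python3 -m handwheel '[0,0,0,0,0,0,-1]'|p
```

```text
clock: 19.3 eef_pos: [0.5221, 0.0925, 0.2904] contact_force: [8.5, -0.2, 2.1] 
clock: 19.42 eef_pos: [0.5221, 0.0925, 0.2904] contact_force: [8.0, 1.0, 2.6] 
clock: 19.68 eef_pos: [0.5214, 0.0925, 0.2904] contact_force: [9.4, 0.3, 1.4] 
clock: 19.8 eef_pos: [0.5214, 0.0926, 0.2904] contact_force: [8.5, 0.4, 1.0] 
clock: 20.05 eef_pos: [0.5207, 0.0926, 0.2904] contact_force: [9.9, 0.4, 1.3] 
clock: 20.18 eef_pos: [0.5207, 0.0925, 0.2904] contact_force: [10.5, -0.3, 0.5]
```

Buffer just felt at x ≈ 0.5225; the hook should carry at ≈ 0.528. Easing forward.

```bash
p(){ grep -E "eef_pos|contact_f|clock" | tr '\n' ' '; echo; }
python3 -m handwheel '[0,0,0,0,0.1,-0.01,-1, 0,0,0,0,0.1,-0.01,-1, 0,0,0,0,0.1,-0.01,-1, 0,0,0,0,0,0,-1]'|p
python3 -m handwheel '[0,0,0,0,0.1,0,-1, 0,0,0,0,0,0,-1]'|p
python3 -m handwheel '[0,0,0,0,0.1,0,-1, 0,0,0,0,0,0,-1]'|p
python3 -m handwheel '[0,0,0,0,0,0,-1]'|p
```

```text
clock: 20.68 eef_pos: [0.5228, 0.0925, 0.2905] contact_force: [5.9, 0.4, 3.5] 
clock: 20.92 eef_pos: [0.5237, 0.0925, 0.2905] contact_force: [5.0, 0.3, 2.6] 
clock: 21.18 eef_pos: [0.5246, 0.0925, 0.2905] contact_force: [5.7, 0.1, 3.5] 
clock: 21.3 eef_pos: [0.5245, 0.0925, 0.2905] contact_force: [4.5, 0.3, 4.3]
```

```bash
p(){ grep -E "eef_pos|contact_f|clock" | tr '\n' ' '; echo; }
python3 -m handwheel '[0,0,0,0,0.1,-0.05,-1, 0,0,0,0,0,0,-1]'|p
python3 -m handwheel '[0,0,0,0,0.1,-0.02,-1, 0,0,0,0,0,0,-1]'|p
python3 -m handwheel '[0,0,0,0,0.05,0,-1, 0,0,0,0,0,0,-1]'|p
python3 -m handwheel '[0,0,0,0,0,0,-1]'|p
```

```text
clock: 21.55 eef_pos: [0.5252, 0.0925, 0.2906] contact_force: [5.3, 0.0, 2.1] 
clock: 21.8 eef_pos: [0.526, 0.0925, 0.2906] contact_force: [5.8, 0.2, 1.1] 
clock: 22.05 eef_pos: [0.5265, 0.0925, 0.2906] contact_force: [5.9, 0.0, 2.0] 
clock: 22.18 eef_pos: [0.5265, 0.0925, 0.2906] contact_force: [5.0, 0.8, 1.2]
```

```bash
p(){ grep -E "eef_pos|contact_f|clock" | tr '\n' ' '; echo; }
python3 -m handwheel '[0,0,0,0,0.05,0,-1, 0,0,0,0,0,0,-1]'|p
python3 -m handwheel '[0,0,0,0,0.05,0,-1, 0,0,0,0,0,0,-1]'|p
python3 -m handwheel '[0,0,0,0,0.05,0,-1, 0,0,0,0,0,0,-1]'|p
python3 -m handwheel '[0,0,0,0,0,0,-1]'|p
```

```text
clock: 22.42 eef_pos: [0.5269, 0.0925, 0.2906] contact_force: [5.6, 0.9, 0.8] 
clock: 22.68 eef_pos: [0.5274, 0.0924, 0.2906] contact_force: [5.3, 0.8, 1.5] 
clock: 22.92 eef_pos: [0.5279, 0.0924, 0.2906] contact_force: [4.5, 1.1, 2.2] 
clock: 23.05 eef_pos: [0.5279, 0.0924, 0.2906] contact_force: [5.4, 1.8, 2.3]
```

```bash
p(){ grep -E "eef_pos|contact_f|clock" | tr '\n' ' '; echo; }
python3 -m handwheel '[0,0,0,0,0.05,0,-1, 0,0,0,0,0,0,-1]'|p
python3 -m handwheel '[0,0,0,0,0.05,0,-1, 0,0,0,0,0,0,-1]'|p
python3 -m handwheel '[0,0,0,0,0,0,-1]'|p
```

```text
clock: 23.3 eef_pos: [0.5283, 0.0924, 0.2906] contact_force: [5.1, 1.6, 3.8] 
clock: 23.55 eef_pos: [0.5287, 0.0924, 0.2905] contact_force: [3.1, 1.5, 3.3] 
clock: 23.68 eef_pos: [0.5287, 0.0923, 0.2905] contact_force: [4.3, 1.3, 3.1]
```

```bash
p(){ grep -E "eef_pos|contact_f|clock" | tr '\n' ' '; echo; }
python3 -m handwheel '[0,0,0,0,0.04,-0.05,-1, 0,0,0,0,0,0,-1]'|p
python3 -m handwheel '[0,0,0,0,0,0,-1]'|p
python3 -m handwheel '[0,0,0,0,0.04,0,-1, 0,0,0,0,0,0,-1]'|p
python3 -m handwheel '[0,0,0,0,0,0,-1]'|p
```

```text
clock: 23.92 eef_pos: [0.5288, 0.0923, 0.2906] contact_force: [3.5, 1.6, 0.5] 
clock: 24.05 eef_pos: [0.5288, 0.0923, 0.2906] contact_force: [3.3, 2.0, -0.2] 
clock: 24.3 eef_pos: [0.5291, 0.0923, 0.2906] contact_force: [2.5, 2.8, -1.2] 
clock: 24.42 eef_pos: [0.5291, 0.0923, 0.2906] contact_force: [1.2, 3.1, -2.9]
```

```bash
p(){ grep -E "eef_pos|contact_f|clock" | tr '\n' ' '; echo; }
python3 -m handwheel '[0,0,0,0.08,0,0.05,-1, 0,0,0,0,0,0,-1]'|p
python3 -m handwheel '[0,0,0,0,0,0,-1]'|p
python3 -m handwheel '[0,0,0,0,0.02,0,-1, 0,0,0,0,0,0,-1]'|p
python3 -m handwheel '[0,0,0,0,0,0,-1]'|p
python3 -m handwheel '[0,0,0,0,0,0,-1]'|p
python3 - <<'E'
from h import *
im=ctrl.grab_frame("side");cv2.imwrite("pics/s6.png",cv2.resize(im[200:300,270:410,::-1],(700,500),interpolation=cv2.INTER_CUBIC))
E
```

```text
clock: 24.68 eef_pos: [0.5294, 0.0925, 0.2905] contact_force: [-0.5, -0.1, 3.8] 
clock: 24.8 eef_pos: [0.5294, 0.0925, 0.2905] contact_force: [-0.8, -1.1, 3.5] 
clock: 25.05 eef_pos: [0.5295, 0.0925, 0.2905] contact_force: [-2.5, -1.0, 5.4] 
clock: 25.18 eef_pos: [0.5295, 0.0925, 0.2905] contact_force: [-2.4, -0.8, 5.4] 
clock: 25.3 eef_pos: [0.5295, 0.0925, 0.2905] contact_force: [-2.4, -2.0, 5.2]
```

View pics/s6.png

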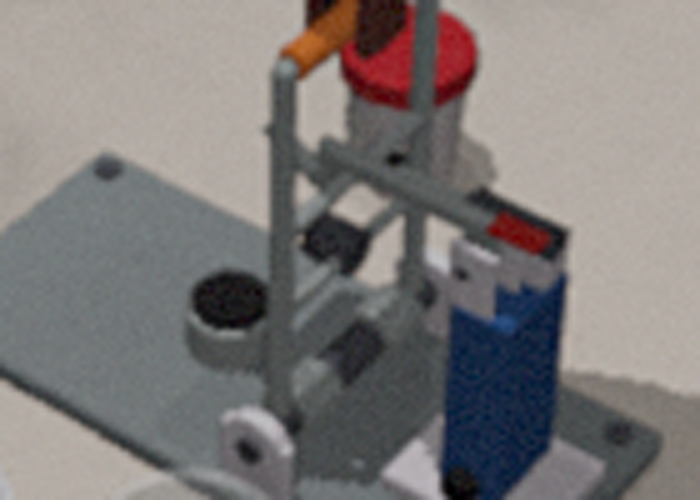

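The crop shows the lever dropped over the catch bar, so it is hooked. The reading of -2.4 N means I'm now pushing slightly forward, so I'll back off at once to near zero.

```bash
p(){ grep -E "eef_pos|contact_f|clock" | tr '\n' ' '; echo; }
python3 -m handwheel '[0,0,0,0,-0.04,0,-1, 0,0,0,0,0,0,-1]'|p
python3 -m handwheel '[0,0,0,-0.03,0,-0.04,-1, 0,0,0,0,0,0,-1]'|p
python3 -m handwheel '[0,0,0,0,0,0,-1]'|p
```

```text
clock: 25.6 eef_pos: [0.5294, 0.0925, 0.2905] contact_force: [-1.2, -2.5, 4.6] 
clock: 25.85 eef_pos: [0.5293, 0.0925, 0.2906] contact_force: [-0.0, -1.2, 1.9] 
clock: 25.98 eef_pos: [0.5293, 0.0925, 0.2906] contact_force: [-0.4, -2.1, 1.2]
```

```bash
p(){ grep -E "eef_pos|contact_f|clock|width|finger" | tr '\n' ' '; echo; }
python3 -m handwheel '[0,0,0,-0.03,-0.01,-0.02,-1, 0,0,0,0,0,0,-1]' 10|p
python3 -m handwheel '[0,0,0,0,0,0,-1, 0,0,0,0,0,0,-1]' 3|p
python3 -m handwheel '[0,0,0,0,0,0,-1, 0,0,0,0,0,0,-1]' 3|p
```

```text
clock: 26.22 eef_pos: [0.5292, 0.0925, 0.2906] contact_force: [1.4, -1.1, -4.0] width: 0.159 finger_force: 10.0 
clock: 26.48 eef_pos: [0.5292, 0.0925, 0.2908] contact_force: [0.8, -0.3, -3.7] width: 0.159 finger_force: 3.0 
clock: 26.72 eef_pos: [0.5292, 0.0925, 0.291] contact_force: [0.6, 0.3, -5.0] width: 0.159 finger_force: 3.0
```

```bash
p(){ grep -E "eef_pos|contact_f|clock|width|finger" | tr '\n' ' '; echo; }
python3 -m handwheel '[0,0,0,0,0,0.05,-1, 0,0,0,0,0,0,-1]'|p
python3 -m handwheel '[0,0,0,0,0,0,-0.62, 0,0,0,0,0,0,-0.58, 0,0,0,0,0,0,-0.54, 0,0,0,0,0,0,-0.5, 0,0,0,0,0,0,-0.4, 0,0,0,0,0,0,-0.3]'|p
python3 -m handwheel '[0,0,0,0,0,0,-0.1, 0,0,0,0,0,0,0.1, 0,0,0,0,0,0,0.1, 0,0,0,0,0,0,0.1]'|p
python3 - <<'E'
from h import *
c=ctrl.get_calibration("wrist");im=ctrl.grab_frame("wrist")
m=cv2.inRange(cv2.cvtColor(im,cv2.COLOR_RGB2HSV),(8,150,100),(20,255,255));k,l,st,ct=cv2.connectedComponentsWithStats(m)
i=1+st[1:,4].argmax();print(st[i],ct[i])
cv2.imwrite("pics/w7.png",im[:,:,::-1])
E
```

```text
clock: 26.98 eef_pos: [0.5294, 0.0926, 0.2909] contact_force: [-0.1, 0.7, 0.2] width: 0.161 finger_force: 3.0 
clock: 27.72 eef_pos: [0.5293, 0.0924, 0.2906] contact_force: [-0.5, -0.4, -0.5] width: 0.344 finger_force: 0.0 
clock: 28.22 eef_pos: [0.5293, 0.0924, 0.2906] contact_force: [0.3, -0.3, 0.5] width: 0.55 finger_force: 0.0 
[ 302  213   31  133 2760] [316.55471014 269.15833333]
```

View pics/w7.png

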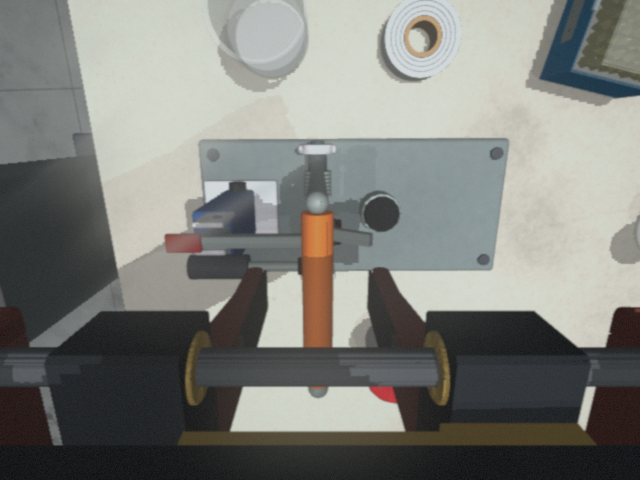

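The fingers are open and the hammer is still upright on the hook, with the bar at column 317, clear of both fingers. Lifting straight up.

```bash
python3 -m handwheel '[0,0,0,0,0,-0.5,0.1, 0,0,0,0,0,-1,0.1, 0,0,0,0,0,-2,0.1, 0,0,0,0,0,-3,0.1, 0,0,0,0,0,-3,0.1, 0,0,0,0,0,-2,0.1, 0,0,0,0,0,0,0.1, 0,0,0,0,0,0,0.1]'; python3 - <<'E'
from h import *
p={}
for n in("scene","side"):
    im=ctrl.grab_frame(n);m=cv2.inRange(cv2.cvtColor(im,cv2.COLOR_RGB2HSV),(8,150,100),(20,255,255));m[:100]=0;m[330:]=0;m[:,:200]=0;m[:,450:]=0
    k,l,st,ct=cv2.connectedComponentsWithStats(m);i=1+st[1:,4].argmax();p[n]=ct[i];print(n,st[i])
q=tri(ray("scene",*p["scene"]),ray("side",*p["side"]));print(q)
if q[0][2]>.2: print(ctrl.sign_off())
E
```

```text
clock: 29.28
eef_pos: [0.529, 0.0923, 0.405]
orientation: [-2.252, -2.191, 0.001]
contact_force: [0.4, -0.0, -0.3]
width: 0.547
finger_force: 0.0
scene [307 204  38  32 315]
side [327 189  30  26 213]
(array([0.53427901, 0.08156806, 0.21208461]), np.float64(0.0007563084935409424))
the job is handed in; nothing more can be done
None
```

The hammer is cocked and was still on the hook after I let go and lifted the gripper clear, with nothing around the tester touched; the job is handed in after about 29 s. Two light presses to note: I pressed the buffer by about 4 N to locate it, and briefly pushed the hooked hammer forward by 2.4 N (it slips at about 3 N) before backing off to zero and releasing.

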